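# Push the tall spacer back into the sprung rack beside the notched board

### The job

Take the tall spacer board out of its stand and work it, bevelled foot first, into the tightly packed row in the sprung rack, directly next to the notched board on the side toward the spring plate, nudging the others aside without toppling them and never pushing with more than 25 N. Feel for the hidden stop bar under the row, bed the spacer on it with a steady push of 12 to 18 N for half a second, then let go; leave it home, every board upright on the floor, and the things lying around alone.

Things in the scene. Friction and masses are not known exactly. Their poses are not given: they have to be found in the camera images.
- spacer_mid (a point): centre of the tall spacer, half-way up: a waxed wooden board 60 x 18 x 130 mm (x, y, z), the only one this tall, upright in the stand; foot 65 mm below this point, top 65 mm above. z up, y across its thickness. Over the lowest 16 mm both broad faces taper evenly to a foot edge 4 mm thick. About 100 g, loose
- stand: low plywood stand, fixed, 96 x 70 x 36 mm (x, y, z); origin: centre of its underside. A slot along its x, 64 x 20 mm, open at the top, with its floor 10 mm above the origin, holds the spacer; the slot's walls end 36 mm above the origin
- rack: fixed plywood rack, 96 x 194 mm; origin on the table, z up, y along the row from the unyielding end panel (inner face y = -80 mm, top at z = 90) to the spring plate. Row floor at z = 10; side rails 68 mm apart (middle x = 0), tops at 40. Under the row, unseen, a stop bar that the boards straddle and the spacer comes to rest on: its top is 1 to 9 mm above the floor, new each time, not measured
- follower (a joint): travel (m) of the upright aluminium spring plate (60 wide, 12 thick, top edge bevelled alike 90 mm above the rack's origin) pressing the row to the fixed end: about 0 at the start, pressing face then at rack y = 11 mm; grows as it is pushed back along rack +y. Pushes with about 4 N at 0, 6.5 N at 0.018; hard stop at 0.025
- notched_top (a point): middle of the top plane of the notched board, 80 mm above its underside: like the plain boards, but with a 24 mm wide, 25 mm deep notch in the middle of its top edge (this point is in the empty notch). z up, y along the row toward the spring plate. The spacer belongs on its +y side, face to face, centres 18 mm apart; a plain board always follows on that side
- notched: the same notched board; origin: centre of its underside, axes as above
- plain_1: one of the four plain boards of the row: waxed wood, 60 x 18 x 80 mm (x, y, z), on edge, loose, 70 g; origin: centre of its underside; z up, y along the row toward the spring plate. Arched foot. Top edges bevelled on both faces, 5 mm in over the top 10 mm. The order of the row differs between starts
- plain_2: one of the four plain boards of the row: waxed wood, 60 x 18 x 80 mm (x, y, z), on edge, loose, 70 g; origin: centre of its underside; z up, y along the row toward the spring plate. Arched foot. Top edges bevelled on both faces, 5 mm in over the top 10 mm. The order of the row differs between starts
- plain_3: one of the four plain boards of the row: waxed wood, 60 x 18 x 80 mm (x, y, z), on edge, loose, 70 g; origin: centre of its underside; z up, y along the row toward the spring plate. Arched foot. Top edges bevelled on both faces, 5 mm in over the top 10 mm. The order of the row differs between starts
- plain_4: one of the four plain boards of the row: waxed wood, 60 x 18 x 80 mm (x, y, z), on edge, loose, 70 g; origin: centre of its underside; z up, y along the row toward the spring plate. Arched foot. Top edges bevelled on both faces, 5 mm in over the top 10 mm. The order of the row differs between starts
- tape_measure: yellow tape measure, 39 x 68 x 62 mm, loose bystander; origin: centre of its underside
- spare_knob: black lobed knob with a stud, 49 x 49 x 50 mm, loose bystander; origin: centre of its underside
Not all that is in view belongs to the job. Leave any red or yellow look-alike of the part that bears spacer_mid alone.

How it is judged:
By the outcome, as a careful person would: the job done as asked, in the order asked, and still so for the second after the job is handed in, with the robot touching nothing.
It also fails if it takes over 67 s, if anything falls off the work surface, if the arm or the gripper's body presses on something with over 40 N, if the wrist force passes 120 N, or if a joint passes its speed limit or range.

### The arm

A 7-joint arm with a two-finger parallel gripper is mounted at the origin on a cart in front of the work surface, level with it; the furniture and walls round the work are solid. World frame = base frame: x ahead of the robot, y to its left, z up, the work surface at z = 0. Lengths are in mm, angles in rad, forces in N, time in s.
With the tool pointing down it reaches from about 400 to 850 mm from the base axis. Payload 6.9 kg.
Tool frame: the origin (TCP) lies between the finger pads; the fingertips stand env.tcp_to_tips ahead of it and the grasp point (between the pads) lies 2 mm behind it (env.tcp_to_tips is the distance from the TCP to the fingertips, in mm); z points along the fingers, y is the line along which they close (so a half turn about z gives the same grasp; the last joint's range is limited). The gripper opens to 85 mm and grips with 20 to 120 N. Pads are 22 mm wide; open, the fingers measure 114 mm over their backs; the gripper's body (76 mm by 85 mm) begins 54 mm behind the grasp point. The pads swing forward as they close: fully open they stand 13 mm farther back than shut.
Start: joints at [-1.2, 0.507, -0.238, 1.5, 0.126, 1.149, -0.155], TCP at [163.592, 603.199, 248.275] pointing down, gripper open.
Joint ranges: [-3.08, 3.08], [-0.24, 2.05], [-1.43, 1.35], [0, 2.5], [-1.52, 4.66], [0.17, 1.96], [-2.89, 2.89]. Speed limits (rad/s): [2.39, 2.39, 3.14, 3.14, 3.14, 3.14, 3.14].

### API

Orientations are given as a unit quaternion [x, y, z, w].
In Python, from workcell import monitor, viewer, env gives the robot as it stands. The module is installed in compiled form; this text tells all that it offers.
- The arm moves only by the tool send_rows, never from a script. Its argument "motion" is text: rows parted by semicolons, each of 5 numbers parted by spaces: the shift along the tool's x, y, z in units of 0.025 m (1.0 is 0.025 m), then the turn about the tool's z in units of 30 degrees (1.0 is 30 degrees), then the closure, from 0 (fully open) to 1 (shut). A call has exactly 8 rows; each row shifts and turns the commanded pose from where the row before left it, along the tool's axes as they then stand; what a row does not reach is not made up. A row lasts 1/12 s, in which the tool goes at most 41.7 mm and 7.16 degrees, less where a joint would pass 70% of its speed; a pose out of reach is approached as far as the arm can. A call with a number of a shift or a turn outside -1 to 1 is refused whole. A call with a gripper value outside its range is refused whole. The fingers move at their own pace and stop on an object; "grip_force" is the grip in N (left out, the last holds). Time passes only in rows, so rows that do not move let the fingers close, or fill a call up. It gives the time, the measured TCP pose, the force, the opening and the grip force at its end, in the units of the state.
- monitor.get_obs(): the state, without advancing time (a new reading comes with each control period).
- viewer.snapshot(name): name is "side" or "top"; returns (picture, depth): 420x560x3 uint8, blue, green, red; 420x560 float32, mm along the optical axis (not along the pixel's ray), 0 where there is no reading.
- viewer.camera_params(name): a dict with "camera_matrix" (3x3 intrinsics, pixels), "R" (3x3) and "t" (3): a world point X has camera coordinates R X + t. Camera axes: x right, y down, z forward; pixel columns grow to the right and rows downward; lengths in mm; the calibration is good to about 2 mm. A picture is of the moment at which its call begins. camera_params takes no time and is no camera call.
- env.hand_in(): hands the job in; it is judged then, once.
The state is a dict: "t": time; "joint_positions": joint angles; "qd": joint speeds; "joint_efforts": joint torques, N m; "position": TCP position; "orientation": TCP orientation; "ft_force": force on the tool from outside, world axes, zero at the start; "ft_torque": the same for the moment, N m; "finger_gap": finger opening in mm; "grasp_force": force on a finger pad.
Only numpy, scipy, OpenCV 4.12 (cv2) and the standard library are available. Lean on these libraries where they do the work, as an engineer would, in place of code of your own. Each camera call takes 0.05 s, during which the arm holds its last target. There are 200 camera calls.

## Working session

There is one attempt and no reset: what is moved stays moved. The work goes in short steps, Python scripts to look and compute and a tool call to move; the robot and the scene stay as the last step left them, time stands still between calls to the robot, and variables do not carry over. Pictures are saved under pics/ and viewed, at most 10 in all, crops included, and the job is handed in when it is done.

Besides the shell and the picture viewer there is one more tool, called after ">>>" as a command line: name --argument value ..., lists and objects as JSON in quotes. send_rows: Moves the arm, as the interface text tells. Its arguments: {"type":"object","properties":{"motion":{"type":"string"},"grip_force":{"type":"number"}},"required":["motion"]}

```bash
mkdir -p pics
cat > h.py <<'E'
import numpy as np, cv2
from workcell import monitor, viewer, env
def cloud(name):
    p,d=viewer.snapshot(name); c=viewer.camera_params(name)
    K=np.array(c["camera_matrix"]);R=np.array(c["R"]);t=np.array(c["t"])
    v,u=np.mgrid[:d.shape[0],:d.shape[1]]
    r=np.stack([(u-K[0,2])/K[0,0]*d,(v-K[1,2])/K[1,1]*d,d],-1)
    return p,d,(r-t)@R
E
python3 - <<'E'
from h import *
o=monitor.get_obs();print(o["position"],o["orientation"],o["ft_force"],o["finger_gap"],env.tcp_to_tips,o["t"])
ims=[]
for n in("top","side"):
    p,d,X=cloud(n);np.savez(n,p=p,d=d,X=X);cv2.imwrite(f"pics/{n}0.png",p)
    c=viewer.camera_params(n);print(n,-np.array(c["R"]).T@c["t"],c["camera_matrix"])
    print(np.round(X[60::75,40::80].reshape(-1,7,3)).astype(int).tolist())
E
```

```text
[163.49940471 602.7329646  247.42811429] [ 1.31979544e-01  9.91252033e-01 -8.93388558e-04 -9.38255712e-05] [ 0.08414793 -0.20655469  0.66065089] 85.27887765684764 17.0 0.0
top [395.85464895  92.63305394 961.95933384] [[423.34955379   0.         285.2042776 ]
 [  0.         423.34955379 212.66399934]
 [  0.           0.           1.        ]]
[[[1183, 946, -358], [1470, 887, -857], [960, 313, -2], [953, 114, 0], [922, -74, 45], [904, -252, 68], [898, -432, 69]], [[911, 921, -357], [1101, 871, -865], [763, 309, -1], [759, 117, -2], [754, -73, 0], [749, -261, 2], [720, -411, 70]], [[659, 901, -359], [749, 846, -849], [581, 306, -4], [559, 117, 90], [573, -65, -2], [569, -247, 1], [553, -393, 67]], [[421, 879, -358], [425, 830, -853], [408, 302, -1], [405, 122, 2], [402, -57, -1], [399, -234, 0], [396, -409, 3]], [[198, 861, -359], [120, 812, -848], [116, 480, -844], [127, 149, -749], [123, -158, -744], [102, -499, -852], [99, -816, -842]]]
side [ 318.44179201 -977.58350777  528.81018268] [[459.53269682   0.         277.0167059 ]
 [  0.         459.53269682 202.7179529 ]
 [  0.           0.           1.        ]]
[[[69, 57, 460], [174, 558, 425], [456, 1189, 380], [803, 1105, 384], [1212, 1175, 376], [1628, 1161, 374], [2102, 1179, 369]], [[56, 13, 319], [120, 814, 138], [417, 807, 127], [733, 793, 117], [1079, 798, 102], [1439, 775, 92], [1994, 950, 29]], [[50, -54, 184], [38, 1196, -311], [378, 318, 10], [572, 95, 83], [514, -537, 338], [1108, 201, -3], [1294, 85, 28]], [[28, -73, 27], [-8, 1201, -726], [396, 1182, -765], [514, -157, 16], [514, -553, 252], [794, -303, 68], [698, -588, 249]], [[15, -121, -121], [15, 768, -851], [359, 691, -849], [455, -413, 41], [502, -596, 183], [593, -609, 177], [672, -637, 187]]]
```

View pics/top0.png

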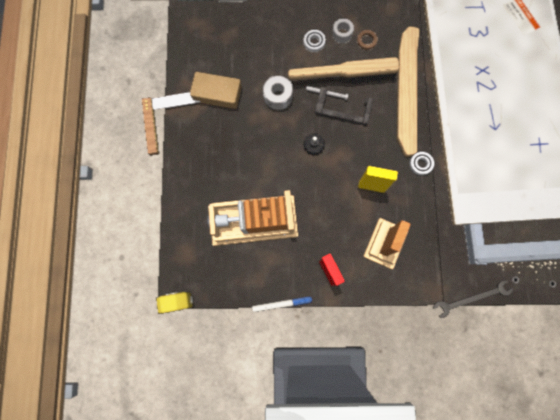

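View pics/side0.png

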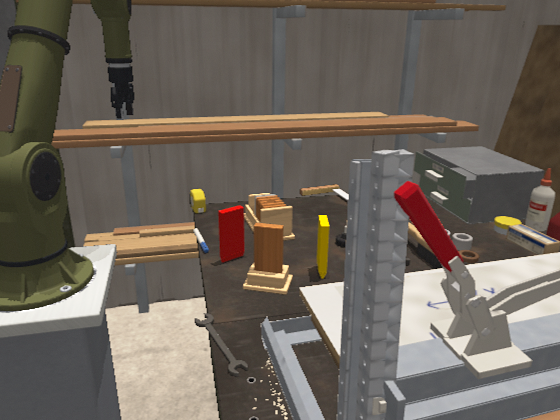

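The top view shows the rack at about (253,218), with its spring plate to the left, and the stand with the spacer at about (388,243). The red (332,269) and yellow (378,179) boards are decoys. Next I'll measure the top faces by height.

Run:
```python
from h import *
z=np.load("top.npz");p,X=z["p"],z["X"]
def rect(m,name):
    pts=X[m][:,:2].astype(np.float32); 
    r=cv2.minAreaRect(pts); print(name,len(pts),"c",np.round(r[0],1),"size",np.round(r[1],1),"ang",round(r[2],1),"z",np.median(X[m][:,2]).round(1),"mean",pts.mean(0).round(1)); return r
v,u=np.mgrid[:420,:560]
Z=X[...,2]
st=(u>360)&(u<415)&(v>210)&(v<272)
rect(st&(Z>130)&(Z<150),"spacer top")
rect(st&(Z>30)&(Z<42),"stand top")
rk=(u>200)&(u<305)&(v>185)&(v<250)
rect(rk&(Z>84)&(Z<96),"row tops+panel")
rect(rk&(Z>32)&(Z<46),"rails")
rect(rk&(Z>5),"rack all")
a=cv2.resize(p[185:250,200:305],None,fx=7,fy=7,interpolation=cv2.INTER_CUBIC)
cv2.imwrite("pics/rack.png",a)
zz=cv2.resize(Z[185:250,200:305],None,fx=1,fy=1)
for vv in(202,208,214,220,226):print(vv,np.round(Z[vv,205:303:2]).astype(int).tolist())
```

```text
spacer top 314 c [ 495.  -117.7] size [18.8 59.9] ang 65.0 z 139.7 mean [ 494.7 -116.8]
stand top 490 c [ 494.8 -117.9] size [58.9 80.5] ang 64.7 z 35.5 mean [ 491.5 -105.2]
row tops+panel 1171 c [556.2 148.1] size [ 83.8 112.1] ang 5.1 z 88.8 mean [556.4 143.1]
rails 493 c [553.5 181.8] size [ 86.  174.8] ang 5.4 z 39.1 mean [534.5 194.9]
rack all 3653 c [520.2 186. ] size [213.  226.7] ang 83.7 z 62.4 mean [544.7 177.7]
202 [-1, -3, -1, -1, -1, 2, -3, 1, 2, 37, 41, 39, 40, 40, 40, 40, 40, 91, 88, 79, 88, 91, 87, 80, 86, 89, 90, 82, 82, 90, 90, 85, 81, 87, 92, 89, 81, 92, 87, 88, 83, 87, 90, 90, 9, -2, 1, -2, -1]
208 [-2, 1, 69, 70, 69, 49, 18, 9, 10, 11, 10, 8, 12, 8, 10, 8, 10, 85, 89, 83, 84, 90, 91, 84, 86, 88, 88, 85, 73, 70, 70, 64, 79, 90, 89, 87, 84, 84, 91, 90, 86, 91, 88, 93, 10, 1, -1, -1, 2]
214 [-1, -1, 1, 70, 71, 50, 24, 13, 8, 50, 49, 53, 9, 8, 11, 11, 7, 82, 92, 85, 82, 90, 90, 86, 83, 90, 91, 88, 79, 63, 63, 63, 64, 84, 91, 92, 84, 84, 89, 90, 85, 88, 88, 90, 9, 11, 1, 3, -2]
220 [0, 1, 59, 69, 67, 53, 58, 57, 56, 59, 58, 57, 48, 54, 47, 50, 49, 78, 86, 87, 84, 91, 89, 88, 83, 90, 91, 86, 81, 86, 93, 86, 85, 82, 89, 90, 85, 84, 90, 89, 91, 79, 89, 91, 90, 9, 3, 1, 0]
226 [1, -3, 55, 70, 73, 59, 44, 42, 10, 10, 10, 10, 9, 9, 11, 9, 10, 11, 91, 85, 78, 91, 92, 86, 82, 87, 88, 91, 83, 84, 86, 84, 82, 76, 79, 71, 69, 69, 65, 62, 59, 56, 90, 92, 90, 11, 1, -4, 2]
```

View pics/rack.png

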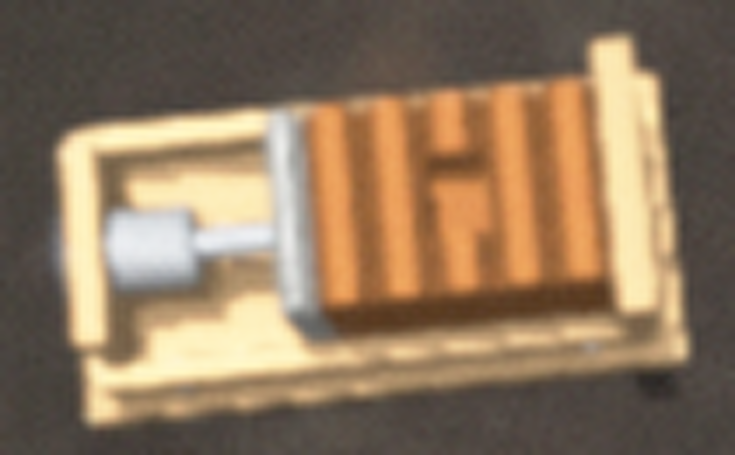

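The rack crop shows the row from the end panel on the right: plain (575), plain (515), notched (455, with the notch), plain (395), plain (335), then the spring plate (290). The spacer top and the stand give the same centre, (495,-118), and the same yaw. I'll move over there now.

>>> send_rows --motion "-0.92 -0.66 0 0 0;-0.92 -0.66 0 0 0;-0.92 -0.66 0 0 0;-0.92 -0.66 0 0 0;-0.92 -0.66 0 0 0;-0.92 -0.66 0 0 0;-0.92 -0.66 0 0 0;-0.92 -0.66 0 0 0" --grip_force 90

```text
t: 0.77
position: [307.2, 426.2, 248.0]
orientation: [0.132, 0.991, -0.0, -0.0]
ft_force: [0.8, 1.2, -0.1]
finger_gap: 85.6
grasp_force: 0.0
```

>>> send_rows --motion "-0.92 -0.66 0 0 0;-0.92 -0.66 0 0 0;-0.92 -0.66 0 0 0;-0.92 -0.66 0 0 0;-0.92 -0.66 0 0 0;-0.92 -0.66 0 0 0;-0.92 -0.66 0 0 0;-0.92 -0.66 0 0 0"

```text
t: 1.43
position: [450.2, 250.8, 248.1]
orientation: [0.132, 0.991, -0.0, -0.0]
ft_force: [0.3, -0.6, -0.1]
finger_gap: 85.3
grasp_force: 0.0
```

>>> send_rows --motion "-0.35 -0.86 0 0 0;-0.35 -0.86 0 0 0;-0.35 -0.86 0 0 0;-0.35 -0.86 0 0 0;-0.35 -0.86 0 0 0;-0.35 -0.86 0 0 0;-0.35 -0.86 0 0 0;-0.35 -0.86 0 0 0"

```text
t: 2.1
position: [472.0, 66.6, 248.1]
orientation: [0.132, 0.991, -0.0, -0.0]
ft_force: [-0.3, 0.2, 0.1]
finger_gap: 85.4
grasp_force: 0.0
```

>>> send_rows --motion "-0.35 -0.86 0 0 0;-0.35 -0.86 0 0 0;-0.35 -0.86 0 0 0;-0.35 -0.86 0 0 0;-0.35 -0.86 0 0 0;-0.35 -0.86 0 0 0;-0.35 -0.86 0 0 0;-0.35 -0.86 0 0 0"

```text
t: 2.77
position: [494.5, -117.7, 248.0]
orientation: [0.132, 0.991, 0.0, -0.0]
ft_force: [0.1, 0.2, -0.2]
finger_gap: 84.9
grasp_force: 0.0
```

>>> send_rows --motion "0 0 0 0.164 0.3;0 0 0 0.163 0.3;0 0 0 0 0.3;0 0 0 0 0.3;0 0 0 0 0.3;0 0 0 0 0.3;0 0 0 0 0.3;0 0 0 0 0.3"

```text
t: 3.43
position: [494.7, -116.4, 248.3]
orientation: [0.216, 0.976, 0.0, -0.0]
ft_force: [0.2, 0.3, -0.4]
finger_gap: 59.7
grasp_force: 0.0
```

```bash
cat >> h.py <<'E'
from scipy.spatial.transform import Rotation as Ro
def go(tx,ty,tz,yawy,o=None):
    "shift in tool units to reach TCP target; turn for tool y at yawy deg (turn applied AFTER shift)"
    o=o or monitor.get_obs(); M=Ro.from_quat(o["orientation"]).as_matrix()
    a=np.degrees(np.arctan2(M[1,1],M[0,1]))
    print("t",round(o["t"],2),"pos",np.round(o["position"],1),"yaw",round(a,2),"tilt",np.round(M[:,2],3),"F",np.round(o["ft_force"],1),"gap",round(o["finger_gap"],1),"gf",o["grasp_force"])
    print("units",np.round(M.T@(np.array([tx,ty,tz])-o["position"])/25,3),"turn",round((a-yawy)/30,3))
E
python3 - <<'E'
from h import *
go(495,-117.7,220,65)
z=np.load("top.npz");p,X=z["p"],z["X"]
# yaw estimates & stripe centroids
c=viewer.camera_params("top");K=np.array(c["camera_matrix"]);R=np.array(c["R"]);t=np.array(c["t"])
C=-R.T@t
def onplane(uv,zp):
    r=(np.c_[uv,np.ones(len(uv))]@np.linalg.inv(K).T)@R
    return C+r*((zp-C[2])/r[:,2:])
x0,y0=200,185;cr=cv2.resize(p[y0:250,x0:305],None,fx=4,fy=4,interpolation=cv2.INTER_CUBIC)
hsv=cv2.cvtColor(cr,cv2.COLOR_BGR2HSV)
m=((hsv[...,0]<16)&(hsv[...,1]>110)&(hsv[...,2]>175)).astype(np.uint8)
n,l,s,_=cv2.connectedComponentsWithStats(m)
for i in range(1,n):
    if s[i,4]<150: continue
    v,u=np.nonzero(l==i); P=onplane(np.c_[(u+.5)/4-.5+x0,(v+.5)/4-.5+y0],90)[:,:2]
    r=cv2.minAreaRect(P.astype(np.float32)); w,V=np.linalg.eigh(np.cov(P.T)); d=V[:,1]*np.sign(V[0,1])
    print(i,s[i],"c",np.round(r[0],1),"mean",P.mean(0).round(1),"size",np.round(r[1],1),"dir",np.degrees(np.arctan2(d[1],d[0])).round(2))
E
```

```text
t 3.43 pos [ 494.7 -116.4  248.3] yaw 65.08 tilt [-0.  0. -1.] F [ 0.2  0.3 -0.4] gap 59.7 gf 0.0
units [-0.031 -0.043  1.132] turn 0.003
1 [  176    45   168   128 12379] c [556.3 148.3] mean [556.4 149.3] size [60.9 87. ] dir -84.08
2 [342  90   9  72 182] c [546.3 104.7] mean [546.2 104.6] size [37.9  2.5] dir 4.57
```

>>> send_rows --motion "-0.02 -0.04 0.8 0 0.3;0 0 0.8 0 0.3;0 0 0.8 0 0.3;0 0 0.8 0 0.3;0 0 0.8 0 0.3;0 0 0.7 0 0.3;0 0 0.5 0 0.3;0 0 0 0 0.3"

```text
t: 4.1
position: [493.4, -117.3, 116.1]
orientation: [0.216, 0.976, -0.0, -0.002]
ft_force: [-1.6, 0.4, -1.1]
finger_gap: 60.0
grasp_force: 0.0
```

Run:
```python
from h import *
go(495,-117.7,118,65)
z=np.load("top.npz");p=z["p"]
c=viewer.camera_params("top");K=np.array(c["camera_matrix"]);R=np.array(c["R"]);t=np.array(c["t"]);C=-R.T@t
x0,y0=200,185;cr=cv2.resize(p[y0:250,x0:305],None,fx=4,fy=4,interpolation=cv2.INTER_CUBIC)
hsv=cv2.cvtColor(cr,cv2.COLOR_BGR2HSV)
for th in(195,205,215,225):
  m=((hsv[...,0]<18)&(hsv[...,1]>110)&(hsv[...,2]>th)).astype(np.uint8)
  n,l,s,_=cv2.connectedComponentsWithStats(m);print(th)
  for i in range(1,n):
    if s[i,4]<200: continue
    v,u=np.nonzero(l==i); uv=np.c_[(u+.5)/4-.5+x0,(v+.5)/4-.5+y0]
    r=(np.c_[uv,np.ones(len(uv))]@np.linalg.inv(K).T)@R; P=(C+r*((90-C[2])/r[:,2:]))[:,:2]
    r=cv2.minAreaRect(P.astype(np.float32)); w,V=np.linalg.eigh(np.cov(P.T)); d=V[:,1]*np.sign(V[0,1])
    print(s[i,4],"c",np.round(r[0],1),"size",np.round(r[1],1),"dir",np.degrees(np.arctan2(d[1],d[0])).round(2))
```

```text
t 4.1 pos [ 493.4 -117.3  116.1] yaw 65.06 tilt [-0.004  0.001 -1.   ] F [-1.6  0.4 -1.1] gap 60.0 gf 0.0
units [-0.064  0.01  -0.078] turn 0.002
195
1883 c [559.2 114.1] size [59.3  9.4] dir 4.75
1915 c [557.9 132.4] size [59.5 11.2] dir 4.86
533 c [577.3 151.7] size [17.5  9.2] dir 4.45
1913 c [554.6 167.7] size [59.8  9.7] dir 5.24
1890 c [553.1 185.7] size [59.5  9.7] dir 5.06
1345 c [543.  146.1] size [32.5 15.3] dir -1.33
205
1635 c [559.2 114. ] size [58.5  8.3] dir 4.8
1668 c [557.8 131.8] size [59.   8.5] dir 4.75
443 c [577.3 151.6] size [16.5  8. ] dir 3.45
1671 c [554.8 167.7] size [59.2  8.3] dir 5.1
1646 c [553.  185.6] size [58.8  8.6] dir 5.06
1179 c [542.9 146.5] size [31.4 14.1] dir -1.05
215
1367 c [559.2 113.9] size [57.4  7.1] dir 4.81
1398 c [558.  131.8] size [58.3  7.1] dir 4.81
361 c [577.5 151.8] size [15.7  6.6] dir 2.26
1403 c [554.8 167.7] size [58.2  7.2] dir 5.03
1383 c [553.1 185.5] size [58.1  7.2] dir 5.06
1006 c [543.  146.3] size [30.5 12.9] dir -0.76
225
1084 c [559.3 113.8] size [55.5  6.1] dir 4.88
1062 c [557.9 131.7] size [56.3  5.7] dir 5.08
266 c [577.6 151.7] size [14.6  5.4] dir 3.41
1078 c [554.8 167.6] size [57.2  5.8] dir 5.0
1073 c [553.  185.5] size [57.   5.9] dir 5.0
720 c [542.1 147.6] size [10.5 27.6] dir -0.16
```

>>> send_rows --motion "-0.05 0 -0.06 0 1;0 0 0 0 1;0 0 0 0 1;0 0 0 0 1;0 0 0 0 1;0 0 0 0 1;0 0 0 0 1;0 0 0 0 1" --grip_force 90

```text
t: 4.77
position: [496.8, -118.3, 121.0]
orientation: [0.216, 0.976, 0.0, 0.001]
ft_force: [0.2, -0.1, 7.0]
finger_gap: 17.0
grasp_force: 88.0
```

Run:
```python
from h import *
go(495,-117.7,118,65)
```

```text
t 4.77 pos [ 496.8 -118.3  121. ] yaw 65.03 tilt [ 0.003 -0.    -1.   ] F [ 0.2 -0.1  7. ] gap 17.0 gf 88.00798416137695
units [ 0.077 -0.01   0.121] turn 0.001
```

>>> send_rows --motion "0 0 -0.3 0 1;0 0 -0.5 0 1;0 0 -0.6 0 1;0 0 -0.7 0 1;0 0 -0.8 0 1;0 0 -0.8 0 1;0 0 -0.6 0 1;0 0 -0.3 0 1"

```text
t: 5.43
position: [496.4, -118.4, 237.3]
orientation: [0.216, 0.976, -0.0, 0.002]
ft_force: [0.6, 0.0, -0.7]
finger_gap: 16.9
grasp_force: 87.7
```

>>> send_rows --motion "0 0 0 -0.2 1;0 0 0 -0.2 1;0 0 0 -0.2 1;0 0 0 -0.2 1;0 0 0 -0.2 1;0 0 0 0 1;0 0 0 0 1;0 0 0 0 1"

```text
t: 6.1
position: [495.7, -118.3, 234.7]
orientation: [-0.042, 0.999, 0.0, -0.0]
ft_force: [-0.1, -0.2, -0.9]
finger_gap: 16.8
grasp_force: 87.7
```

Run:
```python
from h import *
go(554.0,175.8,235,94.97)
```

```text
t 6.1 pos [ 495.7 -118.3  234.7] yaw 94.81 tilt [-0.  0. -1.] F [-0.1 -0.2 -0.9] gap 16.8 gf 87.65816330909729
units [-3.311 11.526 -0.013] turn -0.005
```

>>> send_rows --motion "-0.21 0.68 0 0 1;-0.21 0.68 0 0 1;-0.21 0.68 0 0 1;-0.21 0.68 0 0 1;-0.21 0.68 0 0 1;-0.21 0.68 0 0 1;-0.21 0.68 0 0 1;-0.21 0.68 0 0 1"

```text
t: 6.77
position: [525.9, 21.9, 234.7]
orientation: [-0.042, 0.999, -0.0, -0.0]
ft_force: [0.4, -0.4, -0.5]
finger_gap: 17.3
grasp_force: 87.8
```

>>> send_rows --motion "-0.21 0.7 0 0 1;-0.21 0.7 0 0 1;-0.21 0.7 0 0 1;-0.2 0.7 0 0 1;-0.2 0.7 0 0 1;-0.2 0.7 0 0 1;-0.2 0.6 0 0 1;-0.2 0.55 0 0 1"

```text
t: 7.43
position: [554.7, 159.1, 234.7]
orientation: [-0.043, 0.999, -0.0, -0.0]
ft_force: [0.2, -0.2, -0.5]
finger_gap: 16.9
grasp_force: 87.8
```

>>> send_rows --motion "0 0 0.3 0 1;0 0 0.2 0 1;0 0 0 0 1;0 0 0 0 1;0 0 0 0 1;0 0 0 0 1;0 0 0 0 1;0 0 0 0 1"

```text
t: 8.1
position: [554.9, 157.4, 222.6]
orientation: [-0.043, 0.999, 0.0, 0.0]
ft_force: [-0.5, -0.8, -0.5]
finger_gap: 16.7
grasp_force: 87.8
```

Run:
```python
from h import *
for i in range(2): go(555.2,160.7,222,94.97)
ims=[]
for n in("top","side"):
    p,d,X=cloud(n);np.savez(n+"1",p=p,X=X)
    ims.append(cv2.resize(p[150:270,190:330] if n=="top" else p[130:250,200:340],None,fx=2.8,fy=2.8,interpolation=cv2.INTER_CUBIC))
cv2.imwrite("pics/both1.png",np.hstack(ims)); go(555.2,160.7,222,94.97)
```

```text
t 8.1 pos [554.9 157.4 222.6] yaw 94.98 tilt [ 0.  0. -1.] F [-0.5 -0.8 -0.5] gap 16.7 gf 87.83623695373535
units [-0.025  0.129  0.022] turn 0.0
t 8.1 pos [554.9 157.4 222.6] yaw 94.98 tilt [ 0.  0. -1.] F [-0.5 -0.8 -0.5] gap 16.7 gf 87.83623695373535
units [-0.025  0.129  0.022] turn 0.0
t 8.2 pos [554.8 157.6 222.5] yaw 95.0 tilt [ 0.  0. -1.] F [-0.2  0.5 -1.1] gap 16.8 gf 87.83584713935852
units [-0.026  0.121  0.019] turn 0.001
```

View pics/both1.png

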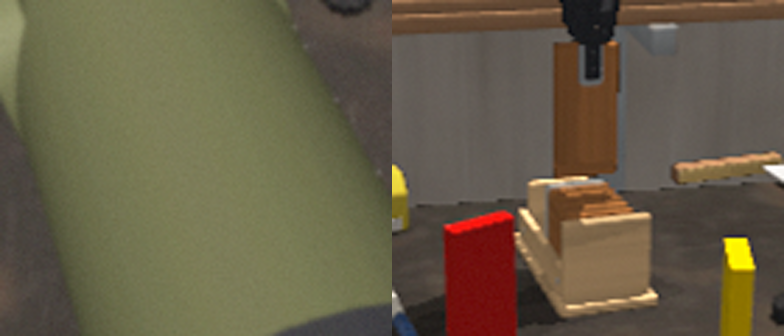

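The side view shows the spacer hanging upright in the gripper (554–620, foot at row ~172 of the crop), over the row. The arm hides the top view. I'll check its foot height and x centre from the side depth.

Run:
```python
from h import *
z=np.load("side1.npz");p,X=z["p"],z["X"]
v,u=np.mgrid[:420,:560]
m=(u>255)&(u<284)&(v>140)&(v<196)&(abs(X[...,1]-150)<25)&(X[...,2]>95)
P=X[m];print(len(P),"x",np.percentile(P[:,0],[1,50,99]),"z",np.percentile(P[:,2],[.5,99.5]),"y",np.median(P[:,1]))
for zl in range(110,230,20):
    q=P[(P[:,2]>zl)&(P[:,2]<zl+20)]
    if len(q)>20: print(zl,len(q),np.round(np.percentile(q[:,0],[2,98]),1),q[:,1].mean().round(1), np.polyfit(q[:,0],q[:,1],1).round(3)[0])
```

```text
1139 x [525.68914364 552.57643288 585.93444594] z [111.49325766 249.84215863] y 148.0251420923761
110 136 [525.7 584.6] 151.3 0.064
130 166 [525.8 584.5] 148.6 0.059
150 161 [525.7 584. ] 148.4 0.042
170 173 [526.3 583.8] 148.5 0.041
190 171 [526.4 586.3] 148.0 0.04
210 178 [526.3 585.6] 144.6 0.016
```

>>> send_rows --motion "0 0.13 0 0 1;0 0 0.2 0 1;0 0 0.2 0 1;0 0 0.2 0 1;0 0 0.1 0 1;0 0 0 0 1;0 0 0 0 1;0 0 0 0 1"

```text
t: 8.87
position: [554.6, 161.0, 204.8]
orientation: [-0.044, 0.999, 0.0, 0.0]
ft_force: [-0.0, 0.1, -1.1]
finger_gap: 17.1
grasp_force: 87.8
```

>>> send_rows --motion "0 0 0.04 0 1;0 0 0.04 0 1;0 0 0.04 0 1;0 0 0.04 0 1;0 0 0 0 1;0 0 0 0 1;0 0 0 0 1;0 0 0 0 1"

```text
t: 9.53
position: [554.5, 161.0, 200.8]
orientation: [-0.044, 0.999, -0.0, 0.0]
ft_force: [0.2, 0.5, -0.4]
finger_gap: 17.1
grasp_force: 87.8
```

Run:
```python
from h import *
go(555.2,160.7,200,94.97)
```

```text
t 9.53 pos [554.5 161.  200.8] yaw 95.02 tilt [ 0. -0. -1.] F [ 0.2  0.5 -0.4] gap 17.1 gf 87.83494234085083
units [-0.027 -0.014  0.033] turn 0.002
```

>>> send_rows --motion "0 0 0.04 0 1;0 0 0.04 0 1;0 0 0.04 0 1;0 0 0.04 0 1;0 0 0 0 1;0 0 0 0 1;0 0 0 0 1;0 0 0 0 1"

```text
t: 10.2
position: [554.6, 160.3, 196.7]
orientation: [-0.043, 0.999, -0.0, -0.0]
ft_force: [0.2, -4.6, 0.9]
finger_gap: 17.0
grasp_force: 88.0
```

>>> send_rows --motion "0 0 0.04 0 1;0 0 0.04 0 1;0 0 0.04 0 1;0 0 0.04 0 1;0 0 0 0 1;0 0 0 0 1;0 0 0 0 1;0 0 0 0 1"

```text
t: 10.87
position: [554.7, 160.4, 193.0]
orientation: [-0.044, 0.999, -0.0, 0.0]
ft_force: [0.7, -4.8, 2.9]
finger_gap: 16.9
grasp_force: 88.4
```

>>> send_rows --motion "0 0.02 0.04 0 1;0 0.02 0.04 0 1;0 0.02 0.04 0 1;0 0.02 0.04 0 1;0 0 0 0 1;0 0 0 0 1;0 0 0 0 1;0 0 0 0 1"

```text
t: 11.53
position: [554.5, 162.3, 188.9]
orientation: [-0.044, 0.999, -0.0, 0.0]
ft_force: [0.6, -5.9, 2.1]
finger_gap: 16.9
grasp_force: 88.5
```

>>> send_rows --motion "0 0.02 0.04 0 1;0 0.02 0.04 0 1;0 0.02 0.04 0 1;0 0.02 0.04 0 1;0 0 0 0 1;0 0 0 0 1;0 0 0 0 1;0 0 0 0 1"

```text
t: 12.2
position: [554.3, 164.2, 184.9]
orientation: [-0.044, 0.999, -0.0, 0.0]
ft_force: [-0.2, -6.1, 1.6]
finger_gap: 17.2
grasp_force: 88.5
```

>>> send_rows --motion "0 0.018 0.04 0 1;0 0.018 0.04 0 1;0 0.018 0.04 0 1;0 0.018 0.04 0 1;0 0 0 0 1;0 0 0 0 1;0 0 0 0 1;0 0 0 0 1"

```text
t: 12.87
position: [554.2, 165.9, 180.9]
orientation: [-0.043, 0.999, -0.001, 0.0]
ft_force: [0.3, -6.3, 1.7]
finger_gap: 17.2
grasp_force: 88.5
```

>>> send_rows --motion "0 0.018 0.04 0 1;0 0.018 0.04 0 1;0 0.018 0.04 0 1;0 0.018 0.04 0 1;0 0.018 0.04 0 1;0 0 0 0 1;0 0 0 0 1;0 0 0 0 1"

```text
t: 13.53
position: [553.9, 168.0, 175.7]
orientation: [-0.043, 0.999, -0.001, -0.0]
ft_force: [0.6, -6.8, 1.5]
finger_gap: 16.9
grasp_force: 88.5
```

Run:
```python
from h import *
go(554.5,168,174,94.97)
```

```text
t 13.53 pos [553.9 168.  175.7] yaw 94.97 tilt [-0.    -0.001 -1.   ] F [ 0.6 -6.8  1.5] gap 16.9 gf 88.4753143787384
units [-0.023 -0.001  0.068] turn 0.0
```

>>> send_rows --motion "0 0.01 0.04 0 1;0 0 0.04 0 1;0 0 0.04 0 1;0 0 0.04 0 1;0 0 0.04 0 1;0 0 0.04 0 1;0 0 0 0 1;0 0 0 0 1"

```text
t: 14.2
position: [553.9, 168.3, 169.8]
orientation: [-0.043, 0.999, -0.001, 0.0]
ft_force: [1.2, -5.8, 2.1]
finger_gap: 16.8
grasp_force: 88.5
```

>>> send_rows --motion "0 0 0.06 0 1;0 0 0.06 0 1;0 0 0.06 0 1;0 0 0.06 0 1;0 0 0.06 0 1;0 0 0.06 0 1;0 0 0 0 1;0 0 0 0 1"

```text
t: 14.87
position: [553.8, 168.3, 160.6]
orientation: [-0.043, 0.999, -0.001, -0.0]
ft_force: [1.1, -5.5, -0.3]
finger_gap: 17.0
grasp_force: 88.9
```

>>> send_rows --motion "0 0 0.06 0 1;0 0 0.06 0 1;0 0 0.06 0 1;0 0 0.06 0 1;0 0 0.06 0 1;0 0 0.06 0 1;0 0 0 0 1;0 0 0 0 1"

```text
t: 15.53
position: [553.5, 168.2, 151.1]
orientation: [-0.043, 0.999, -0.001, -0.001]
ft_force: [1.3, -5.9, -1.9]
finger_gap: 16.7
grasp_force: 88.8
```

>>> send_rows --motion "0 0 0.06 0 1;0 0 0.06 0 1;0 0 0.06 0 1;0 0 0.06 0 1;0 0 0.06 0 1;0 0 0.06 0 1;0 0 0 0 1;0 0 0 0 1"

```text
t: 16.2
position: [553.5, 168.2, 142.2]
orientation: [-0.043, 0.999, -0.001, -0.001]
ft_force: [0.7, -6.3, -2.3]
finger_gap: 16.9
grasp_force: 88.8
```

>>> send_rows --motion "0 0 0.04 0 1;0 0 0.04 0 1;0 0 0.04 0 1;0 0 0.04 0 1;0 0 0.04 0 1;0 0 0 0 1;0 0 0 0 1;0 0 0 0 1"

```text
t: 16.87
position: [553.5, 168.1, 137.3]
orientation: [-0.043, 0.999, -0.001, -0.001]
ft_force: [1.2, -5.0, -1.0]
finger_gap: 17.0
grasp_force: 88.8
```

Run:
```python
from h import *
go(553.8,168.3,130,94.97)
```

```text
t 16.87 pos [553.5 168.1 137.3] yaw 94.96 tilt [-0.001 -0.001 -1.   ] F [ 1.2 -5.  -1. ] gap 17.0 gf 88.84849905967712
units [-0.011  0.006  0.291] turn -0.0
```

>>> send_rows --motion "0 0 0.04 0 1;0 0 0.04 0 1;0 0 0.04 0 1;0 0 0.04 0 1;0 0 0.02 0 1;0 0 0 0 1;0 0 0 0 1;0 0 0 0 1"

```text
t: 17.53
position: [553.5, 168.1, 132.9]
orientation: [-0.043, 0.999, -0.001, -0.001]
ft_force: [1.6, -5.6, -0.4]
finger_gap: 17.3
grasp_force: 88.9
```

>>> send_rows --motion "0 0 0.01 0 1;0 0 0.01 0 1;0 0 0.01 0 1;0 0 0.01 0 1;0 0 0.01 0 1;0 0 0.01 0 1;0 0 0 0 1;0 0 0 0 1"

```text
t: 18.2
position: [553.6, 168.1, 131.5]
orientation: [-0.043, 0.999, -0.001, -0.0]
ft_force: [0.3, -6.8, 1.4]
finger_gap: 17.1
grasp_force: 88.9
```

>>> send_rows --motion "0 0 0.01 0 1;0 0 0.01 0 1;0 0 0.01 0 1;0 0 0.01 0 1;0 0 0.01 0 1;0 0 0 0 1;0 0 0 0 1;0 0 0 0 1"

```text
t: 18.87
position: [553.6, 168.1, 130.2]
orientation: [-0.043, 0.999, -0.001, -0.0]
ft_force: [1.3, -5.5, 0.2]
finger_gap: 17.0
grasp_force: 88.9
```

>>> send_rows --motion "0 0 0.01 0 1;0 0 0.01 0 1;0 0 0.01 0 1;0 0 0.01 0 1;0 0 0.01 0 1;0 0 0 0 1;0 0 0 0 1;0 0 0 0 1"

```text
t: 19.53
position: [553.6, 168.1, 129.0]
orientation: [-0.043, 0.999, -0.001, -0.0]
ft_force: [0.1, -6.4, 0.0]
finger_gap: 17.1
grasp_force: 88.9
```

>>> send_rows --motion "0 0 0.01 0 1;0 0 0.01 0 1;0 0 0.01 0 1;0 0 0.01 0 1;0 0 0.01 0 1;0 0 0 0 1;0 0 0 0 1;0 0 0 0 1"

```text
t: 20.2
position: [553.6, 168.1, 127.7]
orientation: [-0.043, 0.999, -0.001, -0.0]
ft_force: [0.2, -6.2, -0.3]
finger_gap: 16.8
grasp_force: 88.9
```

>>> send_rows --motion "0 0 0.01 0 1;0 0 0.01 0 1;0 0 0.01 0 1;0 0 0.01 0 1;0 0 0.01 0 1;0 0 0 0 1;0 0 0 0 1;0 0 0 0 1"

```text
t: 20.87
position: [553.6, 168.1, 126.6]
orientation: [-0.043, 0.999, -0.001, -0.0]
ft_force: [0.7, -6.0, 1.2]
finger_gap: 16.9
grasp_force: 89.3
```

>>> send_rows --motion "0 0 0.01 0 1;0 0 0.01 0 1;0 0 0.01 0 1;0 0 0.01 0 1;0 0 0 0 1;0 0 0 0 1;0 0 0 0 1;0 0 0 0 1"

```text
t: 21.53
position: [553.7, 168.2, 126.5]
orientation: [-0.043, 0.999, -0.001, 0.0]
ft_force: [-1.3, -7.0, 9.4]
finger_gap: 16.7
grasp_force: 90.2
```

>>> send_rows --motion "0 0 0.01 0 1;0 0 0.01 0 1;0 0 0 0 1;0 0 0 0 1;0 0 0 0 1;0 0 0 0 1;0 0 0 0 1;0 0 0 0 1"

```text
t: 22.2
position: [553.8, 168.1, 126.5]
orientation: [-0.043, 0.999, -0.001, 0.0]
ft_force: [-2.9, -7.5, 13.6]
finger_gap: 17.2
grasp_force: 90.7
```

>>> send_rows --motion "0 0 0.004 0 1;0 0 0 0 1;0 0 0 0 1;0 0 0 0 1;0 0 0 0 1;0 0 0 0 1;0 0 0 0 1;0 0 0 0 1"

```text
t: 22.87
position: [553.8, 168.1, 126.5]
orientation: [-0.043, 0.999, -0.001, 0.0]
ft_force: [-3.2, -8.1, 14.5]
finger_gap: 16.8
grasp_force: 90.8
```

>>> send_rows --motion "0 0 0 0 1;0 0 0 0 1;0 0 0 0 1;0 0 0 0 1;0 0 0 0 1;0 0 0 0 1;0 0 0 0 1;0 0 0 0 1"

```text
t: 23.53
position: [553.8, 168.1, 126.5]
orientation: [-0.043, 0.999, -0.001, 0.0]
ft_force: [-3.4, -8.6, 14.5]
finger_gap: 17.0
grasp_force: 90.8
```

Run:
```python
from h import *
go(553.8,168.3,126.5,94.97)
```

```text
t 23.53 pos [553.8 168.1 126.5] yaw 94.95 tilt [ 0.001 -0.001 -1.   ] F [-3.4 -8.6 14.5] gap 17.0 gf 90.76793789863586
units [-0.     0.008 -0.001] turn -0.001
```

>>> send_rows --motion "0 0 0 0 0.85;0 0 0 0 0.75;0 0 0 0 0.65;0 0 0 0 0.55;0 0 0 0 0.5;0 0 0 0 0.45;0 0 0 0 0.45;0 0 0 0 0.45" --grip_force 20

```text
t: 24.2
position: [553.7, 169.5, 125.0]
orientation: [-0.044, 0.999, 0.0, -0.0]
ft_force: [-0.5, -0.2, 1.2]
finger_gap: 46.7
grasp_force: 0.0
```

Run:
```python
from h import *
go(553.8,168.3,126.5,94.97)
```

```text
t 24.2 pos [553.7 169.5 125. ] yaw 95.03 tilt [-0.  0. -1.] F [-0.5 -0.2  1.2] gap 46.7 gf 0.0
units [-0.    -0.047 -0.058] turn 0.002
```

Released. I'll lift straight up and swing the arm back toward its start side for a clear look.

>>> send_rows --motion "0 0 -0.2 0 0.4;0 0 -0.5 0 0.4;0 0 -0.8 0 0.4;0 0 -0.9 0 0.4;0 0 -0.9 0 0.4;0 0 -0.9 0 0.4;0 0 -0.8 0 0.4;0 0 -0.4 0 0.4"

```text
t: 24.87
position: [554.5, 169.6, 263.3]
orientation: [-0.044, 0.999, 0.001, 0.002]
ft_force: [0.0, 0.3, -0.0]
finger_gap: 51.0
grasp_force: 0.0
```

>>> send_rows --motion "0.3 0.8 0 0 0.4;0.3 0.9 0 0 0.4;0.3 0.9 0 0 0.4;0.3 0.9 0 0 0.4;0.3 0.9 0 0 0.4;0.3 0.9 0 0 0.4;0.3 0.9 0 0 0.4;0.3 0.9 0 0 0.4"

```text
t: 25.53
position: [477.7, 341.7, 259.8]
orientation: [-0.044, 0.999, -0.0, -0.0]
ft_force: [0.1, 0.1, -0.3]
finger_gap: 51.3
grasp_force: 0.0
```

>>> send_rows --motion "0.8 0.5 0 0 0.4;0.8 0.5 0 0 0.4;0.8 0.5 0 0 0.4;0.8 0.5 0 0 0.4;0.8 0.3 0 0 0.4;0 0 0 0 0.4;0 0 0 0 0.4;0 0 0 0 0.4"

```text
t: 26.2
position: [374.4, 388.9, 260.1]
orientation: [-0.044, 0.999, -0.0, 0.0]
ft_force: [0.2, -1.2, -0.2]
finger_gap: 51.3
grasp_force: 0.0
```

Run:
```python
from h import *
ims=[]
for n in("top","side"):
    p,d,X=cloud(n)
    ims.append(cv2.resize(p[150:270,190:330] if n=="top" else p[130:250,200:340],None,fx=2.8,fy=2.8,interpolation=cv2.INTER_CUBIC))
    if n=="top":
        Z=X[...,2];m=(Z>125)&(Z<160)&(abs(X[...,0]-555)<50)&(abs(X[...,1]-165)<40)
        r=cv2.minAreaRect(X[m][:,:2].astype(np.float32));print(m.sum(),r,np.median(Z[m]))
        m=(Z>86)&(Z<95)&(abs(X[...,0]-555)<50)&(abs(X[...,1]-165)<70);e=np.array([-.0863,.9963])
        s=(X[m][:,:2]-[556.2,149.8])@e;print(np.histogram(s,np.arange(-60,60,4)))
cv2.imwrite("pics/both2.png",np.hstack(ims)); go(0,0,0,95)
```

```text
305 ((551.5098266601562, 166.7911376953125), (60.09931564331055, 18.11529541015625), 4.955122470855713) 144.83882635224913
(array([ 6, 45, 73, 41, 38, 55, 54, 16, 13, 53, 55, 44,  0, 22, 34, 36,  5,
        8,  2,  2,  2,  0, 15, 54, 53,  9, 14, 50, 52]), array([-60, -56, -52, -48, -44, -40, -36, -32, -28, -24, -20, -16, -12,
        -8,  -4,   0,   4,   8,  12,  16,  20,  24,  28,  32,  36,  40,
        44,  48,  52,  56]))
t 26.3 pos [374.9 388.7 260. ] yaw 94.91 tilt [ 0. -0. -1.] F [ 0.  -1.4  0.2] gap 51.2 gf 0.0
units [ 16.277 -14.199  10.402] turn -0.003
```

View pics/both2.png

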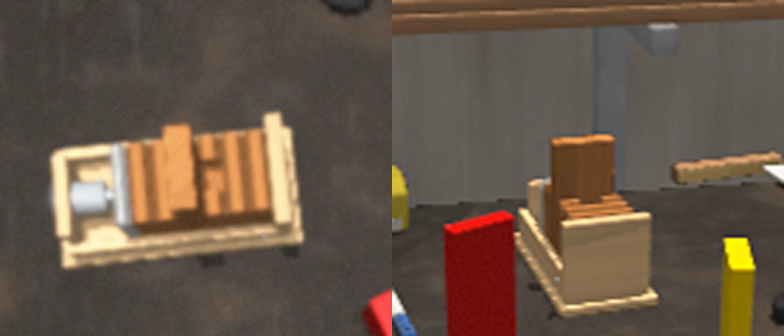

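The spacer stands next to the notched board, with the plain boards and spring plate to its left and everything upright. Its top is at z≈145, which agrees with the felt stop. The x centre reads about 3 mm off, so I'll check for tilt.

Run:
```python
from h import *
P=[]
for k in range(4):
    p,d,X=cloud("top");Z=X[...,2];m=(Z>135)&(Z<155)&(abs(X[...,0]-555)<50)&(abs(X[...,1]-165)<40);P.append(X[m])
P=np.vstack(P);q=P-P.mean(0);M=Ro.from_euler('z',4.97,degrees=True).as_matrix();q=q@M
print("top centre",P.mean(0),"slope x,y (deg)",np.degrees(np.linalg.lstsq(q[:,:2],q[:,2],rcond=None)[0]))
P=np.vstack([cloud("side")[2].reshape(-1,3) for k in range(4)])
P=P[(abs(P[:,0]-554)<45)&(abs(P[:,1]-158)<14)&(P[:,2]>94)&(P[:,2]<150)]
for z in range(95,145,10):
    r=P[(P[:,2]>z)&(P[:,2]<z+10)];print(z,len(r),np.percentile(r[:,0],[2,98]).round(1),r[:,1].mean().round(1))
print(P[:,2].max())
go(0,0,0,95)
```

```text
top centre [550.76769721 166.44426356 144.73153284] slope x,y (deg) [0.49555567 2.78897008]
95 318 [524.8 584.5] 158.8
105 316 [524.9 584.3] 158.8
115 319 [524.8 584. ] 158.6
125 333 [524.9 583.9] 158.8
135 392 [525. 584.] 160.0
146.72581306574742
t 26.7 pos [374.  389.3 260.1] yaw 95.0 tilt [-0. -0. -1.] F [-0.2  0.7 -0.4] gap 51.6 gf 0.0
units [ 16.258 -14.207  10.407] turn -0.0
```

The side view shows the spacer vertical, with its x centre at 554.5 (expected 554.6). It is home, so I'm handing in.

```bash
python3 -c "
from workcell import env
print(env.hand_in())"
```

```text
the job is handed in; nothing more can be done
None
```

The spacer stands upright against the notched board's +y face, bedded on the stop bar (about 5 mm above the row floor) with a steady 14.5 N for over a second, then released; the job was handed in at about 27 s, with the row upright in the last pictures and the highest push force I read about 17 N.

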